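# Rock the vial diverter over and release the waiting vials down the other chute

## Robot

A 6-joint arm with a two-finger parallel gripper is mounted at the origin on a cart in front of the work surface, level with it; the furniture and walls round the work are solid. World frame = base frame: x ahead of the robot, y to its left, z up, the work surface at z = 0. Lengths are in m, angles in degrees, forces in N, time in s.
With the tool pointing down it reaches from about 0.4 to 0.825 m from the base axis. Payload 7 kg.
Tool frame: the origin (TCP) lies at the very end of the fingers, on their centre line; the grasp point (between the pads) lies 19 mm behind it (ctrl.hold_point_z is the distance from the TCP to the grasp point, in m); z points along the fingers, y is the line along which they close (so a half turn about z gives the same grasp; the last joint's range is limited). The gripper opens to 88 mm and grips with 3 to 60 N. Pads are 19 mm wide; open, the fingers measure 130 mm over their backs; the gripper's body (78 mm by 193 mm) begins 47 mm behind the grasp point.
Start: joints at [-59.983, 20.546, 0.682, 0, -70.136, -16.507], TCP at [0.158, -0.656, 0.227] pointing down, gripper open.
Joint ranges: [-176.03, 176.03], [-82.01, 121.73], [-58.28, 71.71], [-173.87, 95.51], [-174.79, -0.11], [-173.66, 173.66]. Speed limits (degrees/s): [136.94, 136.94, 172.46, 180, 180, 180].

## Interface

Orientations are given as [roll, pitch, yaw] about the fixed x, y, z axes, in that order (R = Rz(yaw) Ry(pitch) Rx(roll)).
In Python, from plant import sensors, viewer, workorder, ctrl gives the robot as it stands.
- The arm moves only by the shell command python3 -m pendant 'ROWS'. ROWS is JSON, a list of rows, each a list of 3 entries, a list of its own where there are three numbers: the opening, from -1 (shut) to 1 (fully open), so that 0 is half open, then the shift along the tool's x, y, z in m, then the turn, a rotation vector about the tool's x, y, z in degrees. A call has 1 to 10 rows; each row is the pose to reach, as a shift and turn from the pose commanded when the call began, along the tool's axes at that moment; what a row does not reach only later rows make up. A row lasts 1/12 s, in which the tool goes at most 41.7 mm and 7.16 degrees, less where a joint would pass 70% of its speed; a pose out of reach is approached as far as the arm can. A call with a gripper value outside its range is refused whole. The fingers move at their own pace and stop on an object; the grip force is fixed at half the most. Time passes only in rows, so rows that repeat a pose let the fingers close. It gives the time, the measured TCP pose, the force, the opening and the grip force at its end, in the units of the state.
- sensors.get_obs(): the state, without advancing time (a new reading comes with each control period).
- viewer.snapshot(name): name is "scene" or "top" or "wrist"; returns the picture (400x640x3 uint8, red, green, blue); there is no depth.
- viewer.camera_params(name): a dict with "fx", "fy", "cx", "cy" (pixels), "extrinsics" (4x4, takes a point from world to camera coordinates). Camera axes: x right, y up, looking along -z (the intrinsics and any distortion apply to the point x, -y, -z); pixel columns grow to the right and rows downward; lengths in m; the calibration is good to about 2 mm. A picture is of the moment at which its call begins: read the wrist's pose just before it. camera_params takes no time and is no camera call; for the wrist camera it gives the pose at the moment of the call.
- workorder.close_job(): hands the job in; it is judged then, once.
The state is a dict: "clock": time; "joint_pos": joint angles; "qvel": joint speeds; "tau": joint torques, N m; "tool_pos": TCP position; "orientation": TCP orientation; "force": force on the tool from outside, world axes, zero at the start; "moment": the same for the moment, N m; "opening": finger opening in m; "gripper_force": force on a finger pad.
Only numpy, scipy, OpenCV 4.12 (cv2) and the standard library are available. Lean on these libraries where they do the work, as an engineer would, in place of code of your own. Each camera call takes 0.05 s, during which the arm holds its last target. There are 200 camera calls.

## Task

The tray that the blue seesaw gate of the vial dispenser now slopes down to is finished with. Rock the gate over to its other side by pressing down its raised finger pad, then push the red tab so that the shutter under the two waiting vials slides open and both roll down the other chute and come to rest in its tray. Only press and push with the fingertips: pick nothing up, and leave the two sample cups and the brown bottle where they stand.

Things in the scene. Friction and masses are not known exactly. Their poses are not given: they have to be found in the camera images.
- dispenser: Two-way vial dispenser, grey and bare metal, fixed. Origin on the worktop under the middle of the gate; z up; x runs along the gate's pivot (finger pads on the +x side, red shutter tab on the -x side); +y and -y point down the two chutes, 68 mm wide. A clear magazine (74 mm in x, 36 mm in y, walls from 87 to 135 mm height, vial top at 141 mm) stands over the pivot and holds two lying vials.
- gate (a joint): Tilt of the blue gate plate about its pivot, 52 mm high; -0.26 to 0.26 rad. Positive: the +y edge is up and it slopes down to the -y chute; negative: to the +y chute. A brass weight above the pivot (28 mm thick, top 104 mm high, x = 46 to 76 mm, leaning to the low side) makes it rest at either stop; pressed past level it drops over by itself (under 1 N at a pad).
- pad_a (a point): Middle of the top of the black round finger pad (30 mm across) on the +y end of the gate's blue rocker beam, outside the chute walls; in the dispenser's frame x = 56 mm, y about 82 mm. About 82 mm above the worktop when raised, 38 mm when down, 60 mm when the gate is level. Pressing the raised pad down rocks the gate over.
- pad_b (a point): The same for the finger pad on the -y end of the rocker beam.
- shutter (a joint): Slide of the steel shutter plate under the magazine, along the dispenser's +y: 0 shut to 36 mm fully open, moving to +y; stays where it is left (about 1 N to push). The vials drop 28 mm onto the gate when it has opened some 30 mm or more; push it to the end.
- shutter_tab (a point): Middle of the upright red finger tab of the shutter: 26 mm wide in x, 5 mm thick in y, from 85 to 115 mm above the worktop; in the dispenser's frame at x = -60 mm, y = 0 when shut. Pushed on its -y face towards +y it opens the shutter. The magazine ends at x = -38 mm.
- tray_a (a point): Middle of the tray, the last stretch of the +y chute, 133 mm from the pivot line, about where vials' axes lie. Each chute slopes down at 15 degrees between clear side walls from 42 mm height at the gate's edge to an end stop 160 mm from the pivot line; the vials roll down it and rest against the stop side by side, about 146 and 119 mm from the pivot line.
- tray_b (a point): The same for the -y chute.
- vial_lower_center (a point): Centre of the lower vial, brown contents and white cap, 66 mm long, 27 mm thick, 30 g, lying along the dispenser's x on the shutter.
- vial_upper_center (a point): Centre of the upper vial, black cap, same size, lying on the lower one.
- vial_lower: The lower vial itself; origin at the middle of its base.
- vial_upper: The upper vial itself; origin at the middle of its base.
- white_cup: Bystander: sample cup with white lid, 62 mm wide, 69 mm high; origin at the middle of its underside.
- yellow_cup: Bystander: sample cup with yellow lid, same size and origin.
- amber_bottle: Bystander: brown bottle with white cap, 38 mm wide, 75 mm high; origin at the middle of its underside.
Mind the look-alikes: they are no part of the job. What is shaped like the vial_upper but purple is not meant.

How it is judged:
By the outcome, as a careful person would: the job done as asked, in the order asked, and still so for the second after the job is handed in, with the robot touching nothing.
It also fails if it takes over 40 s, if anything falls off the work surface, if the arm or the gripper's body presses on something with over 40 N, if the wrist force passes 120 N, or if a joint passes its speed limit or range.

## Working session

There is one attempt and no reset: what is moved stays moved. The work goes in short steps, Python scripts to look and compute and a shell command to move; the robot and the scene stay as the last step left them, time stands still between calls to the robot, and variables do not carry over. Pictures are saved under pics/ and viewed, at most 10 in all, crops included, and the job is handed in when it is done.

```bash
mkdir -p pics
python3 - <<'E'
from plant import sensors, viewer, ctrl
import cv2, json, numpy as np
for n in ("scene","top"):
    cv2.imwrite(f"pics/{n}0.png", viewer.snapshot(n)[:,:,::-1])
    p=viewer.camera_params(n); print(n,p)
print(sensors.get_obs())
E
```

```text
scene {'fx': 483.5265900839232, 'fy': 483.5265900839232, 'cx': 323.36908508903343, 'cy': 203.73577900734472, 'extrinsics': array([[-0.76257376, -0.64654223, -0.02155003,  0.32012069],
       [ 0.25302418, -0.32876074,  0.90988743, -0.28681302],
       [-0.59536546,  0.6884036 ,  0.41429513, -0.73880213],
       [ 0.        ,  0.        ,  0.        ,  1.        ]])}
top {'fx': 424.5988855788712, 'fy': 424.5988855788712, 'cx': 311.7402281945972, 'cy': 198.89110818454563, 'extrinsics': array([[-0.01112395, -0.99952413, -0.02877113, -0.10179858],
       [ 0.99600572, -0.01362488,  0.08824375, -0.53027659],
       [-0.08859376, -0.02767459,  0.99568331, -0.89954881],
       [ 0.        ,  0.        ,  0.        ,  1.        ]])}
{'clock': 0.1, 'joint_pos': array([-5.99826066e+01,  2.05858672e+01,  6.36616011e-01, -1.60079447e-02,
       -7.01329984e+01, -1.65048524e+01]), 'qvel': array([-0.04846727, -0.15771176,  0.04713733,  0.11404374, -0.03222786,
        0.06236546]), 'tau': array([-1.55753703e-03, -5.84164560e+01,  2.93747234e+01,  7.01548398e+00,
        1.01485665e-02, -5.25106759e-05]), 'tool_pos': array([ 0.1575564 , -0.65590431,  0.22572003]), 'orientation': array([ 1.79916864e+02, -8.93963240e-03, -1.66492903e+02]), 'force': array([-0.26680769,  0.5477881 , -0.30944223]), 'moment': array([-0.01054632,  0.01920999,  0.03595422]), 'gripper_force': 0.0, 'opening': 0.08770925642122641}
```

View pics/scene0.png

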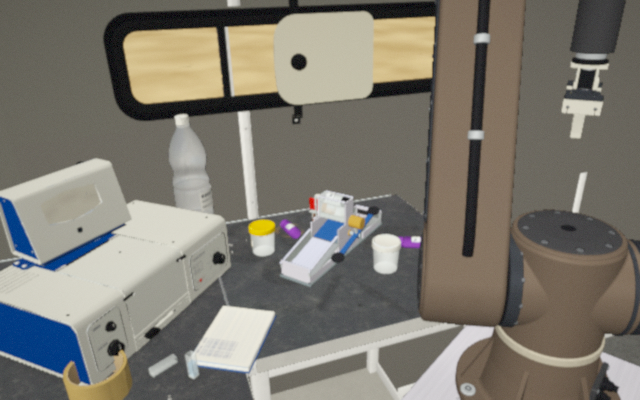

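View pics/top0.png

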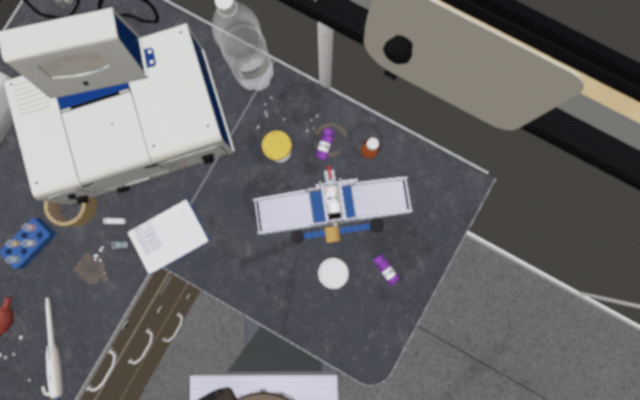

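Run:
```python
import cv2
a=cv2.imread("pics/top0.png")[125:295,240:425]
cv2.imwrite("pics/topc.png",cv2.resize(a,None,fx=3.5,fy=3.5,interpolation=cv2.INTER_CUBIC))
a=cv2.imread("pics/scene0.png")[180:290,240:430]
cv2.imwrite("pics/scenec.png",cv2.resize(a,None,fx=4,fy=4,interpolation=cv2.INTER_CUBIC))
```

```text
(no output)
```

View pics/topc.png

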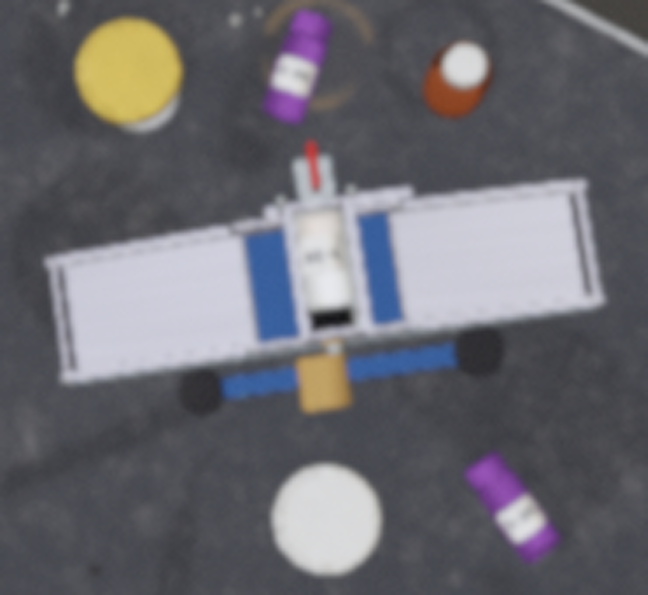

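View pics/scenec.png

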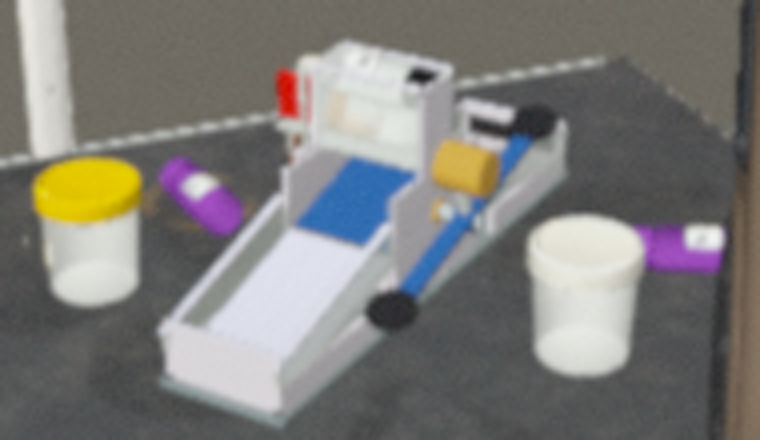

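```bash
cat > h.py <<'E'
import numpy as np
from scipy.spatial.transform import Rotation as R
def proj(p,P):
    q=p["extrinsics"][:3,:3]@P+p["extrinsics"][:3,3]
    return np.array([p["cx"]+p["fx"]*q[0]/-q[2], p["cy"]+p["fy"]*-q[1]/-q[2]])
def onz(p,u,v,z):
    E=p["extrinsics"];r=E[:3,:3].T@np.array([(u-p["cx"])/p["fx"],-(v-p["cy"])/p["fy"],-1]);c=-E[:3,:3].T@E[:3,3]
    return c+r*(z-c[2])/r[2]
E
python3 - <<'E'
from h import *
from plant import viewer,sensors
from scipy.optimize import least_squares
t=viewer.camera_params("top");s=viewer.camera_params("scene")
T=lambda a,b:(240+a/3.5,125+b/3.5); S=lambda a,b:(240+a/4,180+b/4)
obs=[(t,T(479,351),(.056,.082,.082)),(t,T(202,391),(.056,-.082,.038)),(t,T(314,165),(-.06,0,.115)),
(s,S(534,119),(.056,.082,.082)),(s,S(391,307),(.056,-.082,.038)),(s,S(288,95),(-.06,0,.1))]
def W(x,P):
    c,si=np.cos(x[2]),np.sin(x[2]);return np.array([x[0]+c*P[0]-si*P[1],x[1]+si*P[0]+c*P[1],P[2]])
f=lambda x:np.concatenate([proj(p,W(x,P))-uv for p,uv,P in obs])
r=least_squares(f,[.6,-.15,3.1],loss='soft_l1');x=r.x
print(x,np.degrees(x[2]),f(x).reshape(-1,2).round(1))
for n,P in dict(padA=(.056,.082,.082),tab=(-.06,0,.1),mag=(0,0,.141)).items(): print(n,W(x,P))
for n,uv,z in (("yel",T(129,71),.069),("white",T(327,519),.069),("amber",T(466,65),.075)): print(n,onz(t,*uv,z))
E
```

```text
[ 0.51324295 -0.15318142  3.26695143] 187.18252888225146 [[ 0.6  0.3]
 [ 0.3  0.1]
 [-0.6  0. ]
 [-0.6  0. ]
 [-0.9 -0.6]
 [ 0.9  1.3]]
padA [ 0.46793491 -0.24153967  0.082     ]
tab [ 0.57277213 -0.14567958  0.1       ]
mag [ 0.51324295 -0.15318142  0.141     ]
yel [ 0.63811588 -0.03808384  0.069     ]
white [ 0.3729808  -0.15191753  0.069     ]
amber [ 0.63692946 -0.23765132  0.075     ]
```

```bash
cat >> h.py <<'E'
X=np.array([.51324,-.15318,3.26695])
def W(P,x=X):
    c,si=np.cos(x[2]),np.sin(x[2]);return np.array([x[0]+c*P[0]-si*P[1],x[1]+si*P[0]+c*P[1],P[2]])
def go(P,yaw=-82.82):
    from plant import sensors
    o=sensors.get_obs();A=R.from_euler('xyz',o["orientation"],degrees=True);B=R.from_euler('xyz',[180,0,yaw],degrees=True)
    print(o["clock"],"shift",(A.inv().apply(W(P)-o["tool_pos"])).round(4),"turn",(A.inv()*B).as_rotvec(degrees=True).round(2))
E
python3 -c "
from h import *
go((.062,.084,.15))"
```

```text
0.1 shift [-0.3924  0.329   0.0761] turn [ 7.000e-02  5.000e-02 -8.367e+01]
```

```bash
M='[-1,[-0.392,0.329,0.076],[0,0,-83.7]]'; python3 -m pendant '[[-1,[-0.392,0.329,0.076],[0,0,-83.7]],[-1,[-0.392,0.329,0.076],[0,0,-83.7]],[-1,[-0.392,0.329,0.076],[0,0,-83.7]],[-1,[-0.392,0.329,0.076],[0,0,-83.7]],[-1,[-0.392,0.329,0.076],[0,0,-83.7]],[-1,[-0.392,0.329,0.076],[0,0,-83.7]],[-1,[-0.392,0.329,0.076],[0,0,-83.7]],[-1,[-0.392,0.329,0.076],[0,0,-83.7]],[-1,[-0.392,0.329,0.076],[0,0,-83.7]],[-1,[-0.392,0.329,0.076],[0,0,-83.7]]]'
python3 -c "
from h import *
go((.062,.084,.15))"
```

```text
clock: 0.93
tool_pos: [0.4033, -0.323, 0.1651]
orientation: [-180.0, 0.0, -94.5]
force: [0.8, -0.4, 0.5]
opening: 0.0264
gripper_force: 0.0
0.9333 shift [-0.0831 -0.0525  0.0151] turn [ -0.    0.  -11.7]
```

```bash
python3 -m pendant '[[-1,[-0.075,-0.047,0.013],[0,0,-11]],[-1,[-0.075,-0.047,0.013],[0,0,-11]],[-1,[-0.075,-0.047,0.013],[0,0,-11]],[-1,[-0.075,-0.047,0.013],[0,0,-11]],[-1,[-0.075,-0.047,0.013],[0,0,-11]],[-1,[-0.075,-0.047,0.013],[0,0,-11]]]'
python3 - <<'E'
from h import *
go((.062,.084,.15))
from plant import viewer
import cv2
p=viewer.camera_params("wrist"); im=viewer.snapshot("wrist")[:,:,::-1].copy()
for P in ((.056,.082,.082),(.046,0,.104),(.076,0,.104)):
    q=proj(p,W(P)); print(q); cv2.drawMarker(im,tuple(int(v) for v in q),(0,255,0),0,12,1)
cv2.imwrite("pics/w1.png",im)
E
```

```text
clock: 1.43
tool_pos: [0.4554, -0.2546, 0.1523]
orientation: [180.0, 0.0, -83.9]
force: [-0.2, -0.1, 0.1]
opening: 0.0007
gripper_force: 0.0
1.4333 shift [-0.0095 -0.0079  0.0023] turn [ 0.02  0.01 -1.1 ]
[302.90054645 227.17415495]
[293.25448494 328.11624374]
[329.00038163 327.48962147]
```

View pics/w1.png

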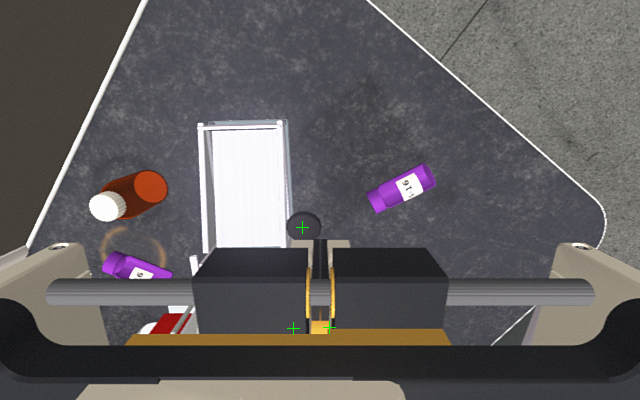

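```bash
python3 -m pendant '[[-1,[-0.002,-0.002,0.03],[0,0,-0.5]],[-1,[-0.002,-0.002,0.05],[0,0,-0.5]],[-1,[-0.002,-0.002,0.05],[0,0,-0.5]],[-1,[-0.002,-0.002,0.05],[0,0,-0.5]]]'
python3 -c "
from h import *
go((.062,.084,.045))"
```

```text
clock: 1.82
tool_pos: [0.4565, -0.2529, 0.102]
orientation: [179.9, 0.0, -83.5]
force: [0.0, -0.1, 0.2]
opening: 0.0002
gripper_force: 0.0
1.8167 shift [-0.0079 -0.0068  0.057 ] turn [ 0.13  0.02 -0.65]
```

```bash
python3 -m pendant '[[-1,[-0.008,-0.007,0.005],[0,0,-0.6]],[-1,[-0.008,-0.007,0.015],[0,0,-0.6]],[-1,[-0.008,-0.007,0.022],[0,0,-0.6]],[-1,[-0.008,-0.007,0.03],[0,0,-0.6]],[-1,[-0.008,-0.007,0.03],[0,0,-0.6]]]'
python3 -m pendant '[[-1,[0,0,0.007],[0,0,0]],[-1,[0,0,0.014],[0,0,0]],[-1,[0,0,0.021],[0,0,0]],[-1,[0,0,0.027],[0,0,0]],[-1,[0,0,0.027],[0,0,0]],[-1,[0,0,0.027],[0,0,0]]]'
python3 -m pendant '[[-1,[0,0,-0.035],[0,0,0]],[-1,[0,0,-0.070],[0,0,0]],[-1,[0,0,-0.1],[0,0,0]],[-1,[0,0,-0.1],[0,0,0]],[-1,[0,0,-0.1],[0,0,0]]]'
python3 - <<'E'
from h import *
go((-.064,-.028,.15))
from plant import viewer
import cv2
t=viewer.snapshot("top")[125:295,240:425,::-1];s=viewer.snapshot("scene")[180:290,240:430,::-1]
cv2.imwrite("pics/c2.png",np.hstack([cv2.resize(t,(400,367)),cv2.resize(s,(400,367))]))
E
```

```text
clock: 2.23
tool_pos: [0.4628, -0.243, 0.0709]
orientation: [179.9, 0.0, -82.8]
force: [-0.7, 0.5, 0.6]
opening: 0.0002
gripper_force: 0.0
clock: 2.73
tool_pos: [0.4634, -0.2432, 0.0448]
orientation: [179.9, 0.0, -82.8]
force: [0.2, 0.5, 0.1]
opening: 0.0002
gripper_force: 0.0
clock: 3.15
tool_pos: [0.4652, -0.2435, 0.1479]
orientation: [-179.7, -0.1, -82.8]
force: [-0.6, 0.6, -0.1]
opening: 0.0005
gripper_force: 0.0
3.15 shift [-0.1115 -0.1231 -0.0017] turn [-0.29 -0.08  0.06]
```

View pics/c2.png

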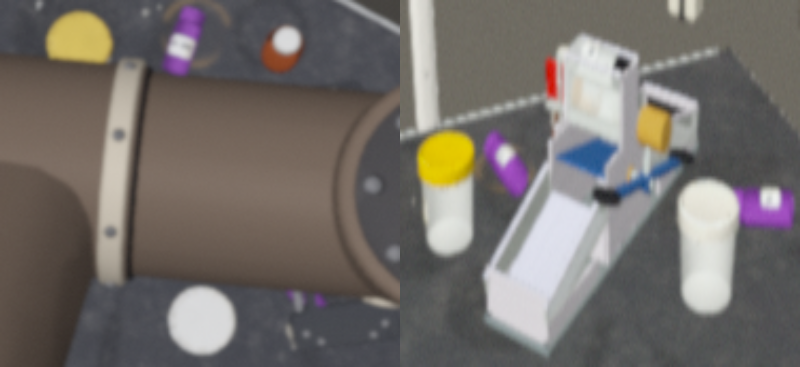

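The gate has rocked over: the near pad is now raised and the weight leans to the +y side. Next I cross above the magazine to the -y face of the tab.

```bash
python3 -m pendant '[[-1,[0,0,-0.035],[0,0,0]],[-1,[-0.01,-0.01,-0.045],[0,0,0]],[-1,[-0.036,-0.04,-0.045],[0,0,0]],[-1,[-0.062,-0.07,-0.045],[0,0,0]],[-1,[-0.088,-0.1,-0.045],[0,0,0]],[-1,[-0.111,-0.123,-0.045],[0,0,0]],[-1,[-0.111,-0.123,-0.045],[0,0,0]],[-1,[-0.111,-0.123,-0.045],[0,0,0]]]'
python3 - <<'E'
from h import *
go((-.064,-.028,.099))
from plant import viewer
import cv2
p=viewer.camera_params("wrist"); im=viewer.snapshot("wrist")[:,:,::-1].copy()
for P in ((-.073,0,.115),(-.047,0,.115)):
    q=proj(p,W(P)); print(q); cv2.drawMarker(im,tuple(int(v) for v in q),(0,255,0),0,12,1)
cv2.imwrite("pics/w3.png",im)
E
```

```text
clock: 3.92
tool_pos: [0.5722, -0.1161, 0.1887]
orientation: [179.8, 0.0, -82.6]
force: [-1.0, 0.1, -0.8]
opening: 0.0004
gripper_force: 0.0
3.9167 shift [ 0.0015 -0.0011  0.0897] turn [0.15 0.01 0.19]
[307.09348254 177.53326876]
[339.71802114 177.57371488]
```

View pics/w3.png

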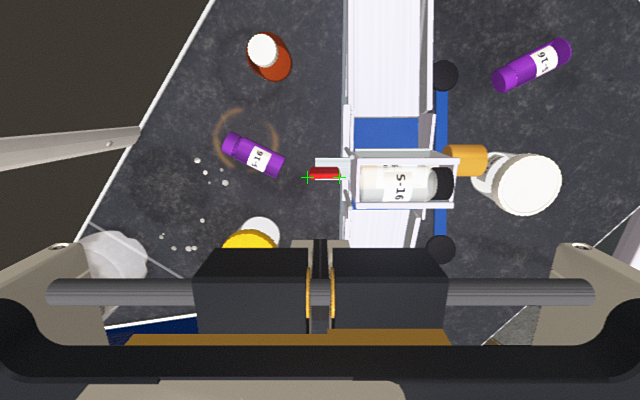

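```bash
python3 -m pendant '[[-1,[0,0,0.03],[0,0,0]],[-1,[0,0,0.06],[0,0,0]],[-1,[0,0,0.08],[0,0,0]],[-1,[0,0,0.09],[0,0,0]],[-1,[0,0,0.09],[0,0,0]],[-1,[0,0,0.09],[0,0,0]]]'
python3 -m pendant '[[-1,[0.005,0,0],[0,0,0]],[-1,[0.01,0,0],[0,0,0]],[-1,[0.015,0,0],[0,0,0]],[-1,[0.02,0,0],[0,0,0]],[-1,[0.02,0,0],[0,0,0]]]'
python3 -c "
from h import *
go((-.064,.024,.099))"
```

```text
clock: 4.47
tool_pos: [0.5717, -0.1183, 0.1006]
orientation: [180.0, -0.0, -82.8]
force: [-0.0, -1.0, 0.7]
opening: 0.0005
gripper_force: 0.0
clock: 4.88
tool_pos: [0.5747, -0.1385, 0.101]
orientation: [-179.9, -0.0, -82.8]
force: [0.7, 0.2, -0.4]
opening: 0.0006
gripper_force: 0.0
4.8833 shift [ 0.0309 -0.0012  0.002 ] turn [-0.06 -0.01  0.01]
```

```bash
python3 -m pendant '[[-1,[0.006,0,0],[0,0,0]],[-1,[0.012,0,0],[0,0,0]],[-1,[0.018,0,0],[0,0,0]],[-1,[0.024,0,0],[0,0,0]],[-1,[0.03,0,0],[0,0,0]],[-1,[0.03,0,0],[0,0,0]]]'
python3 -m pendant '[[-1,[0.003,0,0],[0,0,0]],[-1,[0.006,0,0],[0,0,0]],[-1,[0.006,0,0],[0,0,0]]]'
```

```text
clock: 5.38
tool_pos: [0.5781, -0.1673, 0.1002]
orientation: [-180.0, 0.1, -82.8]
force: [0.1, 3.8, 2.9]
opening: 0.0003
gripper_force: 2.0
clock: 5.63
tool_pos: [0.5784, -0.1684, 0.1001]
orientation: [-180.0, 0.4, -82.8]
force: [-5.2, 31.1, 9.5]
opening: 0.0005
gripper_force: 15.6
```

```bash
python3 -m pendant '[[-1,[-0.02,0,0],[0,0,0]],[-1,[-0.03,0,0],[0,0,0]],[-1,[-0.03,0,-0.03],[0,0,0]],[-1,[-0.03,0,-0.07],[0,0,0]],[-1,[-0.03,0,-0.1],[0,0,0]],[-1,[-0.03,0,-0.1],[0,0,0]],[-1,[-0.03,0,-0.1],[0,0,0]],[-1,[-0.03,0,-0.1],[0,0,0]],[-1,[-0.03,0,-0.1],[0,0,0]]]'
python3 - <<'E'
from h import *
from plant import viewer
import cv2
s=viewer.snapshot("scene")[180:290,240:430,::-1];w=viewer.snapshot("wrist")[:260,150:550,::-1]
cv2.imwrite("pics/c4.png",np.hstack([cv2.resize(w,(400,260)),cv2.resize(s,(400,260))]))
E
```

```text
clock: 6.38
tool_pos: [0.5741, -0.1437, 0.199]
orientation: [179.9, 0.0, -82.8]
force: [0.3, -0.6, 0.3]
opening: 0.0004
gripper_force: 0.0
```

View pics/c4.png

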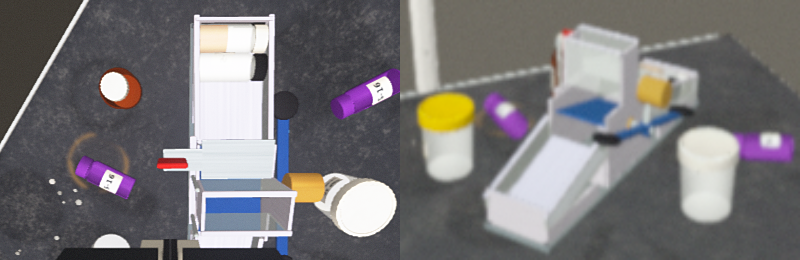

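Both vials lie side by side against the stop of the +y tray (around pixels (232,40) and (232,67) in the left crop). The shutter is open, the bystanders stand where they were and the robot is clear.

```bash
python3 -m pendant '[[-1,[0,0,0],[0,0,0]],[-1,[0,0,0],[0,0,0]],[-1,[0,0,0],[0,0,0]],[-1,[0,0,0],[0,0,0]],[-1,[0,0,0],[0,0,0]],[-1,[0,0,0],[0,0,0]]]'; python3 -c "
from plant import workorder
print(workorder.close_job())"
```

```text
clock: 6.98
tool_pos: [0.5751, -0.1434, 0.2003]
orientation: [180.0, -0.0, -82.8]
force: [0.9, -0.3, -0.2]
opening: 0.0003
gripper_force: 0.0
the job is handed in; nothing more can be done
None
```

The job is handed in at about 7 s on the robot's clock: the gate is rocked over to the +y side, the shutter is pushed fully open, and both vials rest side by side against the stop in the +y tray, with the cups and the bottle left where they stood.

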